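Seat a steel blank in the corner of a two-stop bed plate with a push stick

ROBOT

A 7-joint arm with a two-finger parallel gripper is mounted at the origin on the work surface. World frame = base frame: x ahead of the robot, y to its left, z up, the work surface at z = 0. Lengths are in m, angles in rad, forces in N, time in s.
With the tool pointing down it reaches from about 0.425 to 0.975 m from the base axis. Payload 16.7 kg.
Tool frame: the origin (TCP) lies midway between the tips of the shut fingers; the grasp point (between the pads) lies 19 mm behind it; z points along the fingers, y is the direction in which the jaws open and shut (so a half turn about z gives the same grasp; the last joint's range is limited). The gripper opens to 85 mm and grips with 20 to 120 N. Pads are 22 mm wide; open, the fingers measure 114 mm over their backs; the gripper's body (76 mm by 85 mm) begins 54 mm behind the grasp point. The pads swing forward as they close: fully open they stand 13 mm farther back than shut.
Start: joints at [1.137, 0.426, 0.074, 1.606, -0.034, 1.111, -0.067], TCP at [0.19, -0.648, 0.231] pointing down, gripper open.
Joint ranges: [-2.85, 2.85], [-0.5, 2.14], [-1.23, 1.37], [0.21, 2.46], [-1.02, 4.16], [0.16, 2.05], [-2.73, 2.73]. Speed limits (rad/s): [1.89, 1.89, 2.39, 2.39, 3.01, 3.01, 3.01].

INTERFACE

Orientations are given as [roll, pitch, yaw] about the fixed x, y, z axes, in that order (R = Rz(yaw) Ry(pitch) Rx(roll)).
In Python, from bench import readout, read_camera, camera_info, sign_off gives the robot as it stands.
- The arm moves only by the tool jog_arm, never from a script. Its argument "moves" is one flat list of numbers, 7 for each row, row after row: the turn, a rotation vector about the world's x, y, z in units of 180 degrees (1.0 is 180 degrees), then the shift along the world's x, y, z in units of 0.3 m (1.0 is 0.3 m), then the closure, from -1 (fully open) to 1 (shut), so that 0 is half open. A call has 1 to 10 rows; each row shifts and turns the commanded pose from where the row before left it; what a row does not reach is not made up. A row lasts 1/8 s, in which the tool goes at most 62.5 mm and 10.7 degrees, less where a joint would pass 70% of its speed; a pose out of reach is approached as far as the arm can. A call with a number of a shift or a turn outside -1 to 1 is refused whole. A call with a gripper value outside its range is refused whole. The fingers move at their own pace and stop on an object; "grip_force" is the grip in N (left out, the last holds). Time passes only in rows, so rows that do not move let the fingers close. It gives the time, the measured TCP pose, the force and the opening at its end, in the units of the state.
- readout.observe(): the state, without advancing time (a new reading comes with each control period).
- read_camera(name): name is "scene" or "top" or "wrist"; returns the picture (400x640x3 uint8, red, green, blue); there is no depth.
- camera_info(name): a dict with "K" (3x3 intrinsics, pixels), "cam_to_world" (4x4, takes a point from camera to world coordinates); the wrist camera has in their place "mount" (4x4, takes a point from camera to tool coordinates, whose origin is the TCP and whose axes are the flange's). Camera axes: x right, y up, looking along -z (the intrinsics and any distortion apply to the point x, -y, -z); pixel columns grow to the right and rows downward; lengths in m; the calibration is good to about 2 mm. The wrist camera is an equidistant fisheye: a pixel r from the principal point sees the ray r / f radians off the axis. A picture is of the moment at which its call begins: read the wrist's pose just before it. camera_info takes no time and is no camera call.
- sign_off(): hands the job in, once; it reports no verdict.
The state is a dict: "clock": time; "joint_positions": joint angles; "qd": joint speeds; "joint_efforts": joint torques, N m; "eef_pos": TCP position; "ee_rot": TCP orientation; "contact_force": force on the tool from outside, world axes, zero at the start; "ft_torque": the same for the moment, N m; "finger_gap": opening from 0.0 (shut) to 1.0 (fully open).
Only numpy, scipy, OpenCV 4.12 (cv2) and the standard library are available. Lean on these libraries where they do the work, as an engineer would, in place of code of your own. Each camera call takes 0.05 s, during which the arm holds its last target.

TASK

Draw the tall flat wooden push stick upright out of its tool block and use it to slide the steel blank on the bed plate home into the corner, square and flush against both stops at once, then keep pressing the lower end of the stick firmly against the blank's cut-off corner: the job finishes while you hold it there, the stick upright, its end just clear of the plate and both stops loaded. Touch the blank only with the stick, never with the gripper, and leave the drift and chisel in the tool block and the other things on the bench where they are.

Things in the scene. Friction and masses are not known exactly. Their poses are not given: they have to be found in the camera images.
- bed: Fixed dark steel bed plate, 200 (its x) x 220 (its y) x 20 mm thick, lying flat on the bench. Origin: centre of its underside; z up. It carries two steel stop bars, each 12 mm high above the plate's top face, 16 mm wide, meeting at right angles in the plate's +x +y corner.
- stop_rear: Steel stop bar fixed on the bed along its y, 16 x 150 x 12 mm. Origin: centre of its underside, at bed (78, 5, 20) mm. The blank bears on its -x face, which is the plane bed x = 70 mm.
- stop_side: Steel stop bar fixed on the bed along its x, 120 x 16 x 12 mm. Origin: centre of its underside, at bed (10, 88, 20) mm. The blank bears on its -y face, which is the plane bed y = 80 mm.
- bed_corner (a point): The inner corner where the working faces of the two stops meet, at the height of the plate's top face (20 mm above the bench). Axes as the bed.
- blank: Loose steel blank, 0.5 to 0.7 kg, flat on the smooth bed (friction about 0.25): 50 (its x) x 70 (its y) x 22 mm, its -x -y corner cut off at 45 degrees, 22 mm off each side. Origin: centre of the underside of the uncut rectangle; z up. Starts short of both stops, turned up to 15 degrees. Home: axes parallel to the bed's, +x side on stop_rear, +y side on stop_side, origin at bed (45, 45, 20) mm.
- blank_cut (a point): Middle of the blank's cut-off corner face (31 mm long), half-way up: at (-14, -24, 11) mm in the blank's axes. That face looks along the blank's (-1, -1) diagonal.
- holder: Fixed wooden tool block, 190 (its x) x 50 (its y) x 63 mm high, standing on the bench. Origin: centre of its underside. Three upright slots, 43 (x) x 17 (y) mm and 55 mm deep, in a row along its x at x = -60, 0, +60 mm. The push stick stands in one of them, the drift and the chisel in the others.
- rod_center (a point): Centre (half-way up) of the wooden push stick standing loosely upright in a slot: a plain flat bar 40 (its x) x 14 (its y) x 140 mm (its z, upward), the tallest of the three tools, 50 g. In the slot its broad faces are nearly parallel to the block's long sides, its centre is 15 mm and its top 85 mm above the block's top.
- rod_tip (a point): Centre of the flat 40 x 14 mm lower end of the push stick, 70 mm below its centre. In the slot it stands 8 mm above the bench.
- drift: Bystander: steel drift standing in a slot, 40 x 14 mm foot with a narrower flat tongue, 80 mm long, its top 25 mm above the block. Origin: its lower end.
- chisel: Bystander: steel chisel standing in a slot, 40 x 14 mm blade end down with a round 14 mm shank up, 82 mm long, its top 27 mm above the block. Origin: its lower end.
- hammer: Bystander: hammer lying on the bench to the left of the bed.
- tongs: Bystander: pair of steel tongs, 290 mm long, lying on the bench beyond the bed.
- disc: Bystander: round steel disc, 60 mm in diameter, 20 mm high, on the bench near the robot.
- tin: Bystander: metal tin, 70 mm in diameter, 80 mm high, on the bench beyond the tool block.
- square: Bystander: try square with a wooden stock and a 140 mm steel blade, lying on the bench left of the robot.
Not all that is in view belongs to the job. What is shaped like the part that bears rod_center but pink or purple is not meant.

How it is judged:
On the way:
1. the push stick is held by the fingers with its lower end drawn clear above the tool block (height (world z) of rod_tip above 0.068 m and contact force between the fingers and rod above 2 N), for 0.2 s.
At the end, for the whole second after the job is handed in: For the last second the gripper holds the stick within 20 deg of upright, its end 0.5 to 22 mm above the plate, within 25 mm of the cut face's middle, pressing over 2 N; the blank is flat, still, square within 2 deg, within 2.5 mm of home and bears on each stop with over 1 N (contact force between blank and stop_rear above 1 N and contact force between blank and stop_side above 1 N and contact force between rod and blank above 2 N and contact force between the fingers and rod above 2 N and z of rod_tip in the frame of bed between 0.0205 and 0.042 m and horizontal distance between rod_tip and blank_cut below 0.025 m and angle between rod's own z axis and vertical below 0.35 rad and angle between the x axis of blank and the x axis of bed, either way round below 0.035 rad and angle between blank's own z axis and vertical below 0.05 rad and x of blank in the frame of bed above 0.0425 m and y of blank in the frame of bed above 0.0425 m and linear speed of blank below 0.01 m/s); the arm keeps its last pose, push and grip.
It fails at once if the gripper or arm touches the blank (contact force between any of the fingers, the arm and blank above 0.5 N).
It fails at once if the drift or chisel is moved more than 25 mm (distance of any of drift, chisel from where it was at the start of the episode above 0.025 m).
It fails at once if another thing on the bench is moved more than 30 mm (distance of any of hammer, tongs, disc, tin, square from where it was at the start of the episode above 0.03 m).
It also fails if it takes over 54 s, if anything falls off the work surface, if the arm or the gripper's body presses on something with over 40 N, if the wrist force passes 120 N, or if a joint passes its speed limit or range.

## Working session

There is one attempt and no reset: what is moved stays moved. The work goes in short steps, Python scripts to look and compute and a tool call to move; the robot and the scene stay as the last step left them, time stands still between calls to the robot, and variables do not carry over. Pictures are saved under pics/ and viewed, and the job is handed in when it is done.

Besides the shell and the picture viewer there is one more tool, called after "Request:" as name(argument=value, ...), one argument or row to a line, values as JSON. jog_arm: Moves the arm, as the interface text tells. Its arguments: {"type":"object","properties":{"moves":{"type":"array"},"grip_force":{"type":"number"}},"required":["moves"]}

```bash
ls; mkdir -p pics
python3 - <<'E'
from bench import readout, read_camera, camera_info
import cv2
print(readout.observe())
for n in ["scene","top","wrist"]:
    im=read_camera(n); cv2.imwrite(f"pics/{n}0.png",im[:,:,::-1]); print(n,camera_info(n))
E
```

```text
pics
{'clock': 0.0, 'joint_positions': array([ 1.13648998,  0.4267117 ,  0.0737881 ,  1.60660369, -0.03412863,
        1.11079826, -0.06707711]), 'qd': array([-1.09378113e-03, -1.39859522e-03, -1.63026880e-03,  3.98452001e-05,
       -7.36207407e-04,  8.82191024e-04,  4.13214282e-04]), 'joint_efforts': array([ 5.66525523e-04, -9.49844885e+01,  3.76084730e+00, -4.63516939e+01,
        1.92011555e-02,  1.01341950e-02, -2.93275343e-05]), 'eef_pos': array([ 0.18956043, -0.64741243,  0.23062372]), 'ee_rot': array([-3.14032877e+00,  4.04980318e-05,  2.84842160e-01]), 'contact_force': array([0.42164835, 0.22217385, 0.37753028]), 'ft_torque': array([0.02516012, 0.06034006, 0.01816529]), 'finger_gap': 0.9997234637889602}
scene {'K': array([[506.71205461,   0.        , 322.24941531],
       [  0.        , 506.71205461, 190.16735661],
       [  0.        ,   0.        ,   1.        ]]), 'cam_to_world': array([[ 0.82482353, -0.43942392,  0.35577067,  0.97734943],
       [ 0.56519123,  0.62413604, -0.53945628, -0.63810249],
       [ 0.0150007 ,  0.64603469,  0.76316064,  1.06224205],
       [ 0. 
[... 391 characters left out ...]
8308e-02],
       [ 2.77242802e-05,  4.13092268e-02,  9.99146409e-01,
         1.16048694e+00],
       [ 0.00000000e+00,  0.00000000e+00,  0.00000000e+00,
         1.00000000e+00]])}
wrist {'K': array([[309.70691629,   0.        , 321.77259261],
       [  0.        , 309.70691629, 200.31077107],
       [  0.        ,   0.        ,   1.        ]]), 'mount': array([[ 1.08131838e-04,  9.47569004e-01,  3.19551202e-01,
         8.25480573e-02],
       [ 9.99999841e-01, -2.79550064e-04,  4.90566625e-04,
        -1.84059794e-04],
       [ 5.54176287e-04,  3.19551098e-01, -9.47568883e-01,
        -1.42024034e-01],
       [ 0.00000000e+00,  0.00000000e+00,  0.00000000e+00,
         1.00000000e+00]])}
```

View pics/scene0.png

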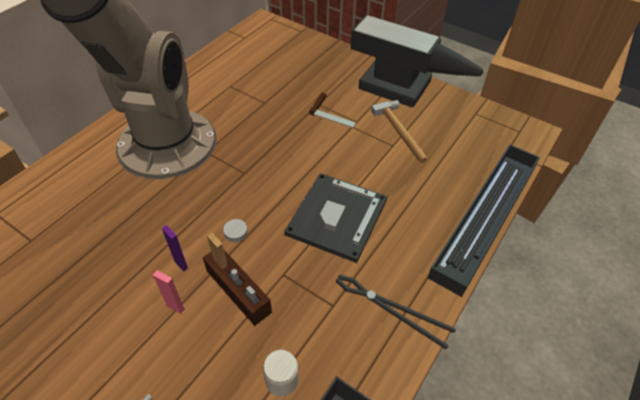

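View pics/top0.png

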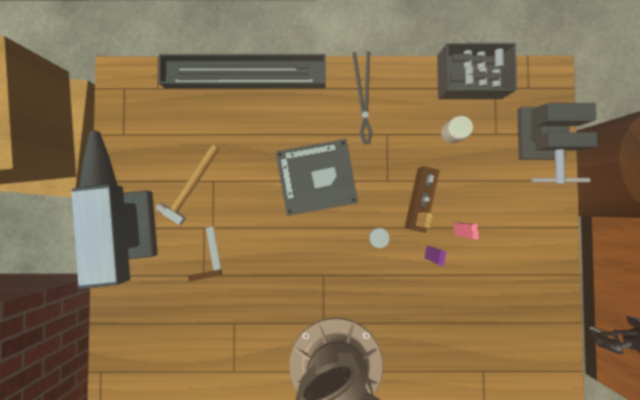

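View pics/wrist0.png

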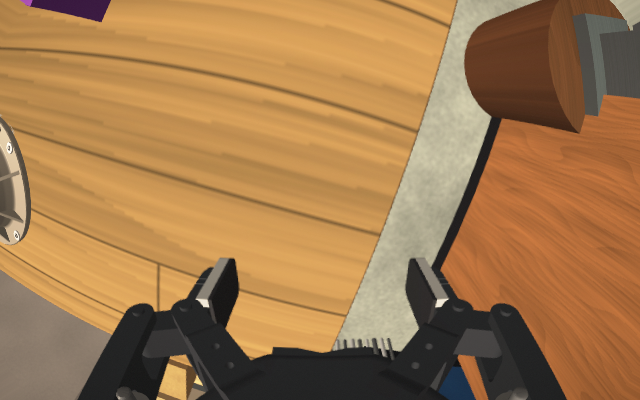

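The top view shows the bed at about (317,177) with its stops at the upper left, so its yaw is about +10°. The tool block is at (423,198), with the wooden stick in the slot nearest the robot at (425,220). The pink and purple pieces are decoys. I'll zoom in next.

```bash
cat > h.py <<'E'
import numpy as np, cv2
from scipy.spatial.transform import Rotation as R
from bench import readout, read_camera, camera_info
def ray(name,u,v,pose=None):
    c=camera_info(name);K=c['K'];x=(u-K[0,2])/K[0,0];y=(v-K[1,2])/K[1,1]
    if name=='wrist':
        r=np.hypot(x,y);d=np.array([np.sin(r)*x/r,-np.sin(r)*y/r,-np.cos(r)]) if r>1e-9 else np.array([0,0,-1.])
        T=tcp(pose)@c['mount']
    else:
        d=np.array([x,-y,-1.]);T=c['cam_to_world']
    return T[:3,3],T[:3,:3]@d
def tcp(p):
    T=np.eye(4);T[:3,:3]=R.from_euler('xyz',p[1]).as_matrix();T[:3,3]=p[0];return T
def pz(name,u,v,z,pose=None):
    o,d=ray(name,u,v,pose);return o+d*(z-o[2])/d[2]
def proj(name,P,pose=None):
    c=camera_info(name);K=c['K'];T=c['cam_to_world'] if name!='wrist' else tcp(pose)@c['mount']
    q=np.linalg.inv(T)@np.append(P,1);x,y,z=q[0],-q[1],-q[2]
    if name=='wrist':
        r=np.hypot(x,y);t=np.arctan2(r,z);return K[0,2]+K[0,0]*t*x/r,K[1,2]+K[1,1]*t*y/r
    return K[0,2]+K[0,0]*x/z,K[1,2]+K[1,1]*y/z
def crop(im,x0,y0,x1,y1,s,fn):
    cv2.imwrite(fn,cv2.resize(im[y0:y1,x0:x1,::-1],None,fx=s,fy=s,interpolation=cv2.INTER_CUBIC))
E
python3 - <<'E'
import cv2
from h import crop
t=cv2.imread('pics/top0.png')[:,:,::-1]
crop(t,265,130,365,225,6,'pics/tz1.png')
crop(t,390,155,490,275,5,'pics/tz2.png')
E
```

```text
(no output)
```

View pics/tz1.png

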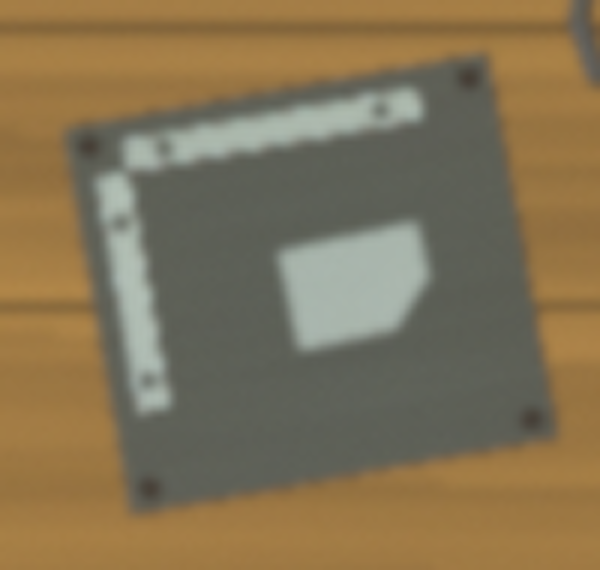

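View pics/tz2.png

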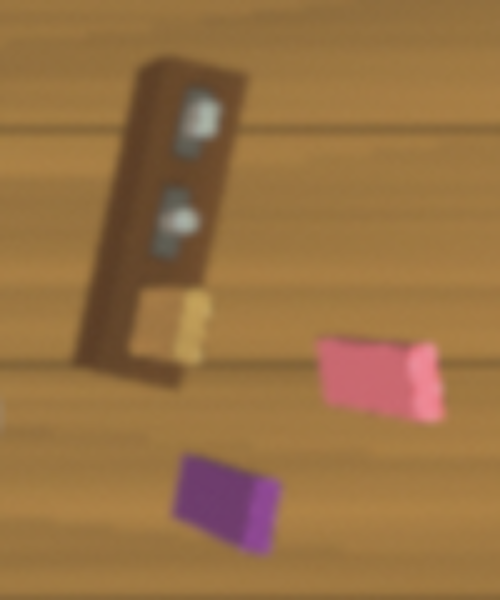

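The zoom shows the bed corners at crop (68,128), (488,57), (555,437) and (133,513). The blank's cut corner is at the lower right, between (428,275) and (398,328). The stick's top end is at crop (195,326).

Run:
```python
from h import *
f=lambda a,b,z:pz('top',265+a/6-.5+.08,130+b/6-.5+.08,z)[:2]
bc=np.array([f(*c,.02) for c in [(68,128),(488,57),(555,437),(133,513)]])
# model: (+x,+y),(+x,-y),(-x,-y),(-x,+y)
m=np.array([(.1,.11),(.1,-.11),(-.1,-.11),(-.1,.11)])
def fit(m,w):
    c=w.mean(0);mc=m.mean(0);a=m-mc;b=w-c
    th=np.arctan2((a[:,0]*b[:,1]-a[:,1]*b[:,0]).sum(),(a*b).sum())
    r=np.array([[np.cos(th),-np.sin(th)],[np.sin(th),np.cos(th)]])
    t=c-r@mc;return t,th,(m@r.T+t-w)*1000
t,th,e=fit(m,bc);print('bed',t,np.degrees(th),e.round(1))
bl=np.array([f(*c,.042) for c in [(277,252),(417,221),(429,275),(398,328),(301,351)]])
mb=np.array([(.025,.035),(.025,-.035),(-.003,-.035),(-.025,-.013),(-.025,.035)])
tb,thb,e=fit(mb,bl);print('blank',tb,np.degrees(thb),e.round(1))
r=lambda a:np.array([[np.cos(a),-np.sin(a)],[np.sin(a),np.cos(a)]])
print('blank in bed',r(-th)@(tb-t)*1000,np.degrees(thb-th),'cut',tb+r(thb)@[-.014,-.024],'home cut',t+r(th)@[.031,.021])
g=lambda a,b,z:pz('top',390+a/5-.4,155+b/5-.4,z)[:2]
# holder top corners
hc=np.array([g(*c,.063) for c in [(168,57),(246,73),(181,388)]]);print('holder',hc)
d=hc[1]-hc[2];print('ax',np.degrees(np.arctan2(d[1],d[0])),np.linalg.norm(d),'ctr',(hc[0]+hc[2])/2)
st=np.array([g(*c,.148) for c in [(185,290),(211,292),(203,364),(177,362)]]);print('stick',st,st.mean(0))
```

```text
bed [0.56597441 0.05857667] 9.812833049454113 [[ 0.9  2.4]
 [ 2.4 -1.5]
 [-1.9 -2.6]
 [-1.4  1.7]]
blank [0.56291383 0.03473309] 13.181370295329659 [[-0.3 -0.9]
 [ 0.3  0.4]
 [-0.1 -0.1]
 [-0.2  0.9]
 [ 0.2 -0.4]]
blank in bed [ -7.07947817 -22.97312967] 3.368537245875546 cut [0.55475551 0.00817293] home cut [0.59294184 0.08455277]
holder [[ 0.59353617 -0.25338736]
 [ 0.58412373 -0.29880981]
 [ 0.40087282 -0.25854706]]
ax -12.391776315168302 0.18762193012370865 ctr [ 0.49720449 -0.25596721]
stick [[ 0.45843251 -0.23705243]
 [ 0.45735098 -0.2509755 ]
 [ 0.41887119 -0.24618282]
 [ 0.41994936 -0.23228144]] [ 0.43865101 -0.24162305]
```

Request:
jog_arm(
  moves=[0, 0, -0.016, 0.083, 0.135, 0.013, -1, 0, 0, -0.016, 0.083, 0.135, 0.013, -1, 0, 0, -0.016, 0.083, 0.135, 0.013, -1, 0, 0, -0.016, 0.083, 0.135, 0.013, -1, 0, 0, -0.016, 0.083, 0.135, 0.013, -1, 0, 0, -0.016, 0.083, 0.135, 0.013, -1, 0, 0, -0.016, 0.083, 0.135, 0.013, -1, 0, 0, -0.016, 0.083, 0.135, 0.013, -1, 0, 0, -0.016, 0.083, 0.135, 0.013, -1, 0, 0, -0.016, 0.083, 0.135, 0.013, -1],
)

```text
clock: 1.4
eef_pos: [0.4391, -0.2414, 0.2704]
ee_rot: [3.142, -0.0, -0.22]
contact_force: [0.5, -0.6, 0.2]
finger_gap: 1.005
```

Request:
jog_arm(
  moves=[0, 0, 0, 0, 0, 0, -1, 0, 0, 0, 0, 0, 0, -1],
)

```text
clock: 1.65
eef_pos: [0.4383, -0.2431, 0.2702]
ee_rot: [3.141, 0.0, -0.217]
contact_force: [-1.2, -0.8, 0.6]
finger_gap: 1.003
```

Run:
```python
from h import *
import json
s=readout.observe();p=[list(s['eef_pos']),list(s['ee_rot'])];json.dump(p,open('p1.json','w'));print(p,s['clock'],s['joint_positions'])
im=read_camera('wrist');cv2.imwrite('pics/w1.png',im[:,:,::-1])
for z in(.063,.148):print(proj('wrist',[.439,-.242,z],p))
```

```text
[[np.float64(0.4383262139660774), np.float64(-0.2430678605592266), np.float64(0.27015211345380324)], [np.float64(3.1414900784416755), np.float64(0.0002892589986476235), np.float64(-0.2174737929567674)]] 1.65 [ 0.5080984   0.11153906 -0.14100253  1.93325746  0.01773169  1.09822844
 -1.42838543]
(np.float64(321.11347262678936), np.float64(170.88065924057324))
(np.float64(320.9048533347802), np.float64(192.66393627269088))
```

View pics/w1.png

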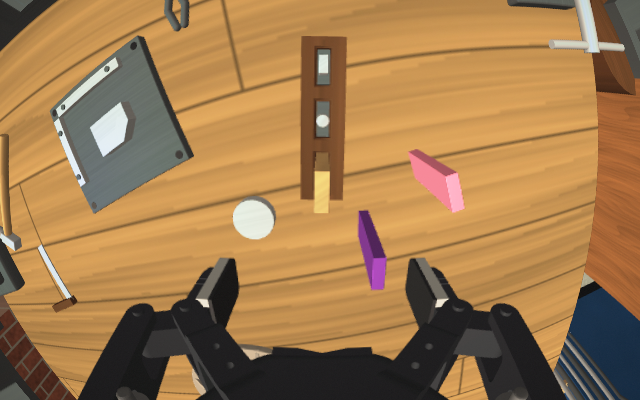

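Run:
```python
import cv2
from h import crop
t=cv2.imread('pics/w1.png')[:,:,::-1]
crop(t,285,30,365,225,3,'pics/w1z.png')
crop(t,295,145,355,220,8,'pics/w1y.png')
```

```text
(no output)
```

View pics/w1z.png

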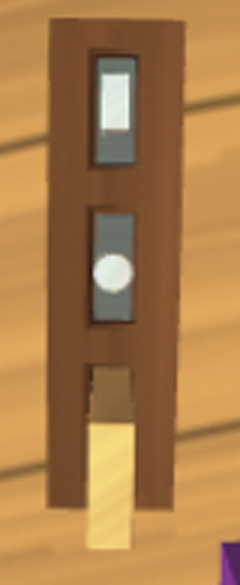

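View pics/w1y.png

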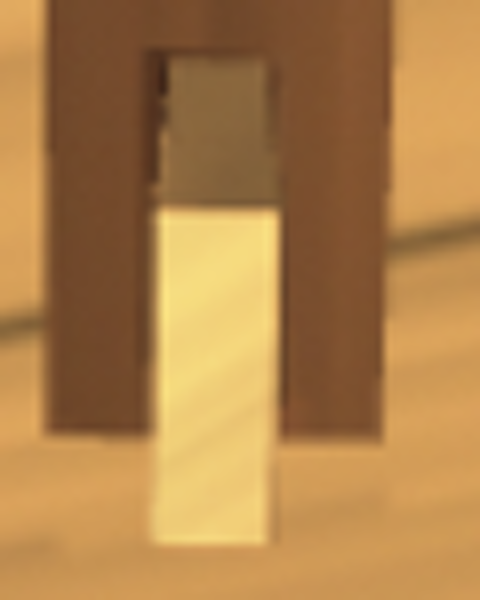

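The stick's top face is at crop corners (158,208), (278,208), (268,543) and (152,543). It is almost parallel to the tool axes.

Run:
```python
from h import *
import json
p=json.load(open('p1.json'))
g=lambda a,b,z:pz('wrist',295+a/8-.44,145+b/8-.44,z,p)[:2]
st=np.array([g(*c,.148) for c in [(158,208),(278,208),(268,543),(152,543)]]);print(st,st.mean(0))
a=(st[0]+st[1]-st[2]-st[3])/2;print('stick yaw',np.degrees(np.arctan2(a[1],a[0])),np.linalg.norm(a),np.linalg.norm(st[0]-st[1]),np.linalg.norm(st[2]-st[3]))
k=lambda a,b,z:pz('wrist',285+a/3-.33,30+b/3-.33,z,p)[:2]
hc=np.array([k(50,20,.063),k(186,22,.063),g(383,438,.063),g(45,433,.063)]);print(hc,hc.mean(0))
a=(hc[0]+hc[1]-hc[2]-hc[3])/2;th=np.arctan2(a[1],a[0]);print('holder yaw',np.degrees(th),np.linalg.norm(a),np.linalg.norm(hc[0]-hc[1]))
print('slot',hc.mean(0)-.06*np.array([np.cos(th),np.sin(th)]))
print('tool xyaw',np.degrees(p[1][2]))
```

```text
[[ 0.46002468 -0.24075183]
 [ 0.45719559 -0.25356424]
 [ 0.41914946 -0.24428768]
 [ 0.42200249 -0.23136069]] [ 0.43959305 -0.24249111]
stick yaw -13.78830650982727 0.039162716559599166 0.013121035269410088 0.01323808365167047
[[ 0.59445534 -0.25409912]
 [ 0.58305839 -0.30265196]
 [ 0.39968614 -0.25928718]
 [ 0.41129295 -0.21035775]] [ 0.4971232 -0.256599 ]
holder yaw -13.36823407662711 0.1883713917322918 0.049872531933431295
slot [ 0.43874895 -0.24272649]
tool xyaw -12.46033049112466
```

Request:
jog_arm(
  moves=[0, 0, -0.005, 0.003, 0.002, -0.12, -1, 0, 0, 0, 0, 0, -0.12, -1, 0, 0, 0, 0, 0, -0.12, -1, 0, 0, 0, 0, 0, -0.12, -1, 0, 0, 0, 0, 0, -0.12, -1, 0, 0, 0, 0, 0, 0, -1, 0, 0, 0, 0, 0, 0, -1],
  grip_force=70,
)

```text
clock: 2.58
eef_pos: [0.4397, -0.243, 0.0913]
ee_rot: [3.141, -0.001, -0.235]
contact_force: [0.3, 0.5, 0.2]
finger_gap: 1.003
```

Run:
```python
from h import *
im=read_camera('wrist');cv2.imwrite('pics/w2.png',im[:,:,::-1])
im=read_camera('scene');crop(im,120,150,320,350,3,'pics/s2.png')
```

```text
(no output)
```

View pics/w2.png

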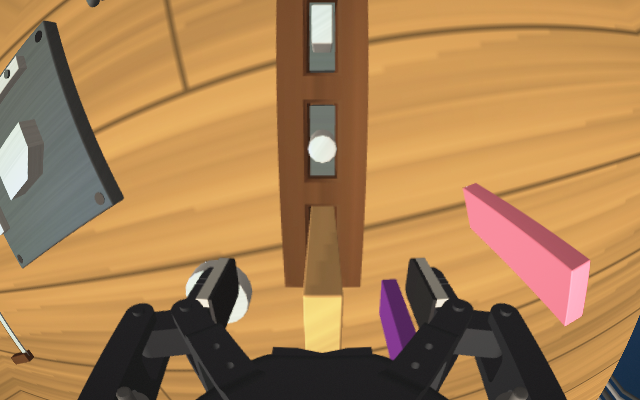

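View pics/s2.png

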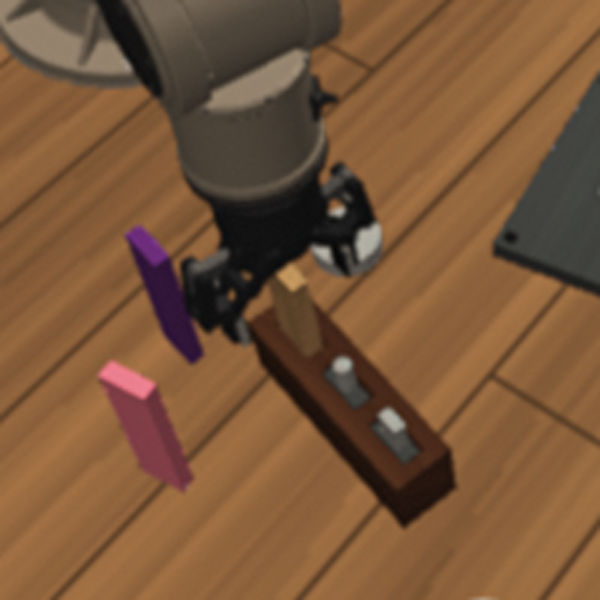

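The stick is centred between the pads at column ~322, with the fingers at 222 and 422. I'll close now.

Request:
jog_arm(
  moves=[0, 0, 0, 0, 0, 0, 1, 0, 0, 0, 0, 0, 0, 1, 0, 0, 0, 0, 0, 0, 1, 0, 0, 0, 0, 0, 0, 1, 0, 0, 0, 0, 0, 0, 1, 0, 0, 0, 0, 0, 0, 1, 0, 0, 0, 0, 0, 0, 1, 0, 0, 0, 0, 0, 0, 1],
  grip_force=90,
)

```text
clock: 3.68
eef_pos: [0.4397, -0.2423, 0.0905]
ee_rot: [3.141, -0.0, -0.234]
contact_force: [-1.0, -1.8, 5.0]
finger_gap: 0.153
```

Run:
```python
from h import *
im=read_camera('wrist');cv2.imwrite('pics/w3.png',im[:,:,::-1])
print(readout.observe()['finger_gap'],readout.observe()['contact_force'])
```

```text
0.15036607036245825 [-0.08641614 -0.16764793  6.10289016]
```

View pics/w3.png

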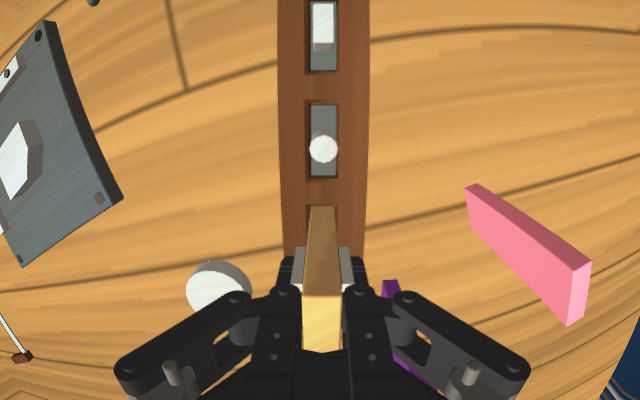

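The stick is gripped (gap about 13 mm against its 14 mm thickness). I'll lift it straight up.

Request:
jog_arm(
  moves=[0, 0, 0, 0, 0, 0.03, 1, 0, 0, 0, 0, 0, 0.05, 1, 0, 0, 0, 0, 0, 0.06, 1, 0, 0, 0, 0, 0, 0.07, 1, 0, 0, 0, 0, 0, 0.07, 1, 0, 0, 0, 0, 0, 0.06, 1, 0, 0, 0, 0, 0, 0.03, 1, 0, 0, 0, 0, 0, 0, 1, 0, 0, 0, 0, 0, 0, 1],
  grip_force=90,
)

```text
clock: 4.85
eef_pos: [0.4392, -0.242, 0.2008]
ee_rot: [-3.141, 0.001, -0.234]
contact_force: [0.1, -0.3, -1.4]
finger_gap: 0.152
```

Run:
```python
from h import *
im=read_camera('wrist');cv2.imwrite('pics/w4.png',im[:,:,::-1])
im=read_camera('scene');crop(im,120,100,320,300,3,'pics/s4.png')
```

```text
(no output)
```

View pics/w4.png

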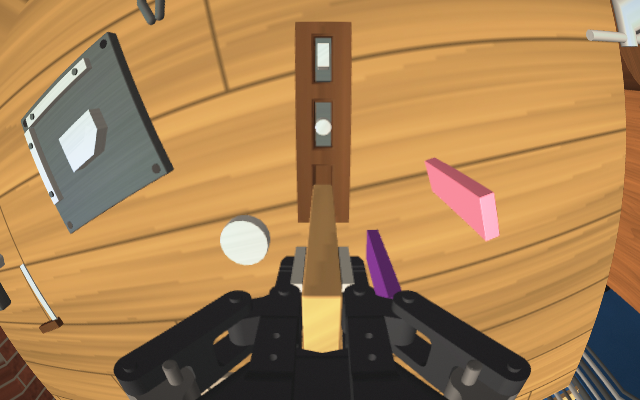

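View pics/s4.png

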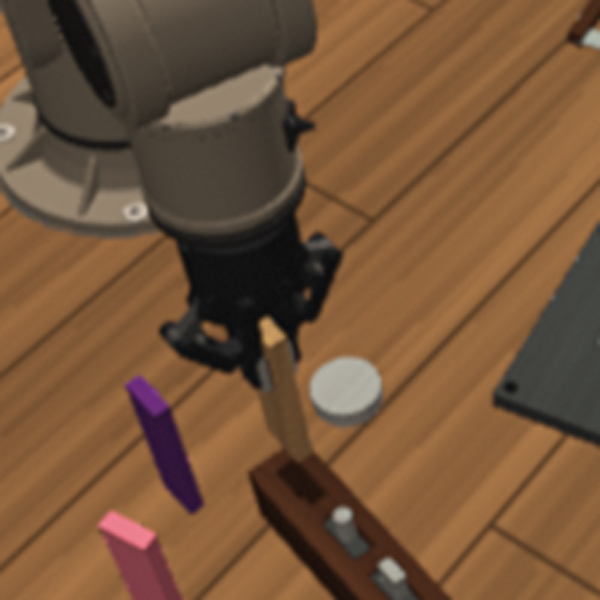

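The stick is drawn clear and held upright. Now I'll carry it to the bed at height, turning the jaw axis to the bed's diagonal.

Request:
jog_arm(
  moves=[0, 0, -0.015, 0.043, 0.101, 0, 1, 0, 0, -0.018, 0.043, 0.101, 0, 1, 0, 0, -0.018, 0.043, 0.101, 0, 1, 0, 0, -0.018, 0.043, 0.101, 0, 1, 0, 0, -0.018, 0.043, 0.101, 0, 1, 0, 0, -0.018, 0.043, 0.101, 0, 1, 0, 0, -0.016, 0.043, 0.101, 0, 1, 0, 0, 0, 0, 0, 0, 1, 0, 0, 0, 0, 0, 0, 1],
)

```text
clock: 6.08
eef_pos: [0.5294, -0.0305, 0.2008]
ee_rot: [3.141, 0.001, -0.613]
contact_force: [0.3, -1.2, -0.3]
finger_gap: 0.152
```

Run:
```python
from h import *
import json
s=readout.observe();p=[list(s['eef_pos']),list(s['ee_rot'])];json.dump(p,open('p5.json','w'));print(p,s['clock'],s['joint_positions'])
im=read_camera('wrist');cv2.imwrite('pics/w5.png',im[:,:,::-1])
im=read_camera('scene');cv2.imwrite('pics/s5.png',im[:,:,::-1])
```

```text
[[np.float64(0.5294406708856502), np.float64(-0.03051010514608181), np.float64(0.2007914780071438)], [np.float64(3.140899958695533), np.float64(0.0006995570391030714), np.float64(-0.6133336178795776)]] 6.075 [ 0.14857973  0.23594794 -0.24541359  1.94787545  0.06915538  0.96669298
 -2.31380335]
```

View pics/w5.png

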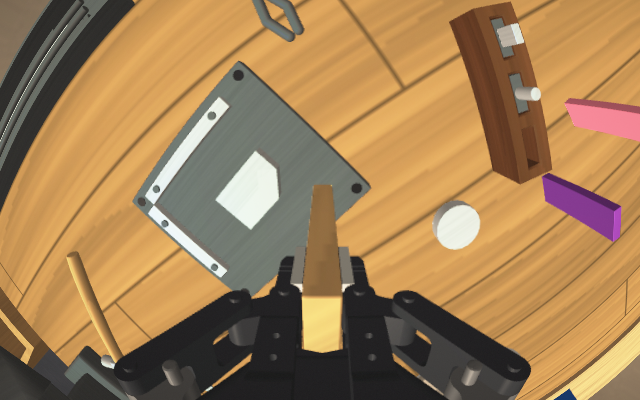

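View pics/s5.png

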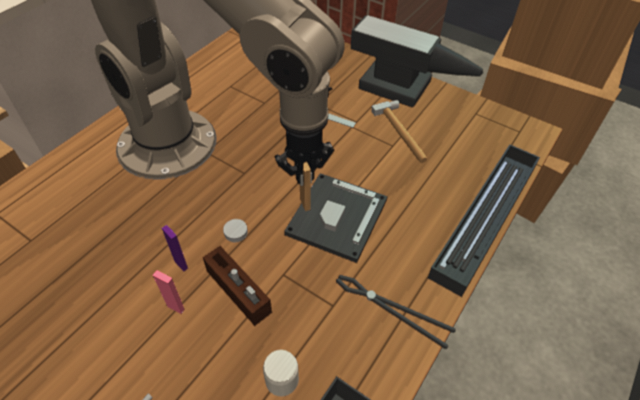

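Run:
```python
import cv2
from h import crop
t=cv2.imread('pics/w5.png')[:,:,::-1]
crop(t,130,55,375,300,2.4,'pics/w5z.png')
crop(t,205,140,335,240,6,'pics/w5b.png')
```

```text
(no output)
```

View pics/w5z.png

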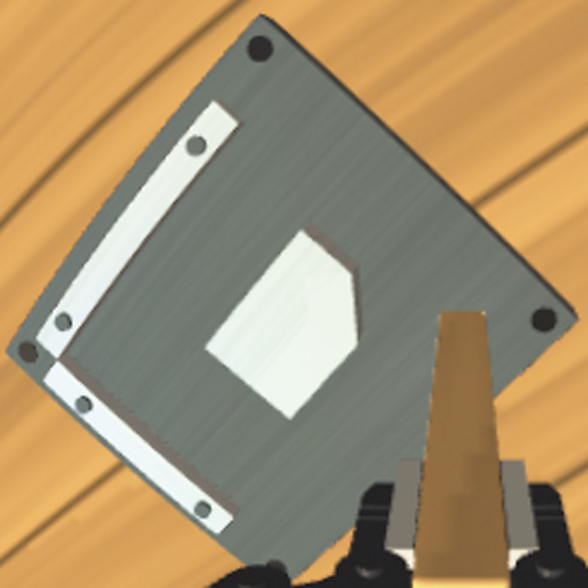

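View pics/w5b.png

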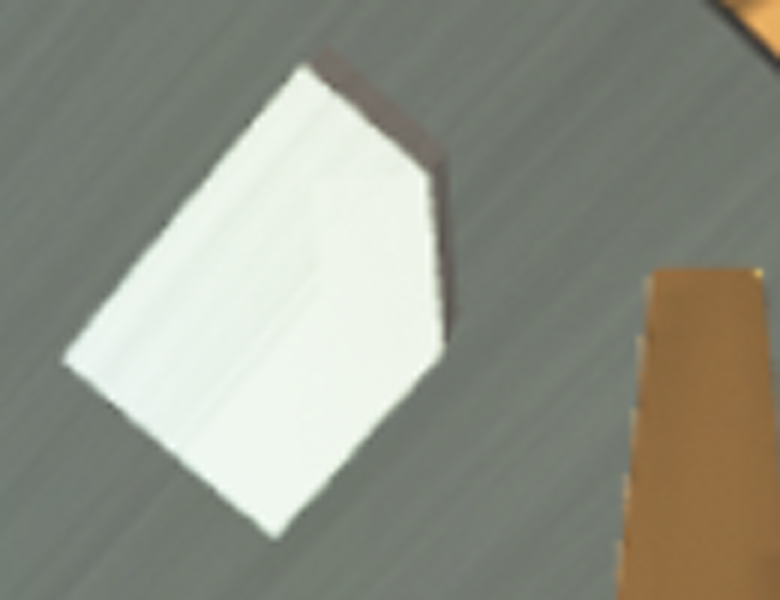

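The wrist image gives clear corners for the bed, stops and blank. The blank's top corners in the zoom are (303,66), (430,175), (442,350), (276,538) and (64,358).

```bash
cat >> h.py <<'E'
def fit(m,w):
    m=np.array(m);w=np.array(w);c=w.mean(0);mc=m.mean(0);a=m-mc;b=w-c
    th=np.arctan2((a[:,0]*b[:,1]-a[:,1]*b[:,0]).sum(),(a*b).sum())
    t=c-rot(th)@mc;return t,th,((m@rot(th).T+t-w)*1000).round(1)
def rot(a):return np.array([[np.cos(a),-np.sin(a)],[np.sin(a),np.cos(a)]])
E
python3 - <<'E'
from h import *
import json
p=json.load(open('p5.json'))
q=lambda x0,y0,s:(lambda a,b,z:pz('wrist',x0+(a+.5)/s-.5,y0+(b+.5)/s-.5,z,p)[:2])
f=q(130,55,2.4);g=q(205,140,6)
bw=[f(262,14,.02),f(578,318,.02),f(8,352,.02),f(216,101,.032),f(239,123,.032),f(60,359,.032),f(233,516,.032),f(218,534,.032)]
bm=np.array([(100,-110),(-100,-110),(100,110),(86,-70),(70,-70),(70,80),(-50,80),(-50,96)])/1000
t,th,e=fit(bm,bw);print('bed',t,np.degrees(th),e)
mb=[(.025,-.035),(-.003,-.035),(-.025,-.013),(-.025,.035),(.025,.035)]
tb,thb,eb=fit(mb,[g(*c,.042) for c in [(303,66),(430,175),(442,350),(276,538),(64,358)]]);print('blank',tb,np.degrees(thb),eb)
print('in bed',rot(-th)@(tb-t)*1000,np.degrees(thb-th))
cut=tb+rot(thb)@[-.014,-.024];hc=t+rot(th)@[.031,.021];print('cut',cut,'homecut',hc)
n=rot(th)@[1,1]/np.sqrt(2);print('push dir',n,'tip centre at home',hc-.007*n, 'tip at contact now',cut-.007*n)
# stick tip: lower end edges crop6 (652,270)-(762,270): front edge
for u in [(652,270),(762,270)]:
    print('tip edge', g(*u,.118))
c=tcp(p);print('tool x dir',c[:3,0],'y',c[:3,1])
E
```

```text
bed [0.56626068 0.05721294] 10.134251250558972 [[ 1.5 -0.9]
 [-2.1 -1.5]
 [ 1.8  2.5]
 [ 1.2 -0.4]
 [-0.4 -0.8]
 [ 0.6  1.3]
 [-1.7 -0.6]
 [-0.8  0.5]]
blank [0.563      0.03389039] 12.12417399602942 [[ 0.1 -0.2]
 [ 0.1  0.1]
 [-0.4 -0.1]
 [ 0.1 -0. ]
 [-0.   0.3]]
in bed [ -7.31352471 -22.38494488] 1.9899227454704482
cut [0.55435302 0.00748528] homecut [0.59308196 0.08333992]
push dir [0.57165549 0.82049376] tip centre at home [0.58908037 0.07759646] tip at contact now [0.55035143 0.00174183]
tip edge [ 0.54875218 -0.03578288]
tip edge [ 0.5407949  -0.04708702]
tool x dir [ 8.17733546e-01 -5.75596524e-01 -6.99556982e-04] y [-5.75596131e-01 -8.17733829e-01  6.92694669e-04]
```

Both views agree to about 1 mm, and the stick hangs upright: its tip lies where the grip predicts. I'll lower it to about 9 mm above the plate, still 38 mm short of the blank.

Request:
jog_arm(
  moves=[0, 0, 0, 0, 0, -0.06, 1, 0, 0, 0, 0, 0, -0.07, 1, 0, 0, 0, 0, 0, -0.07, 1, 0, 0, 0, 0, 0, -0.06, 1, 0, 0, 0, 0, 0, -0.038, 1, 0, 0, 0, 0, 0, 0, 1, 0, 0, 0, 0, 0, 0, 1],
)

```text
clock: 7.05
eef_pos: [0.5302, -0.0301, 0.1124]
ee_rot: [-3.141, -0.001, -0.614]
contact_force: [-0.1, 0.6, -0.6]
finger_gap: 0.151
```

Run:
```python
from h import *
import json
s=readout.observe();p=[list(s['eef_pos']),list(s['ee_rot'])];json.dump(p,open('p6.json','w'));print(p,s['clock'],s['joint_positions'],s['contact_force'])
im=read_camera('wrist');cv2.imwrite('pics/w6.png',im[:,:,::-1])
im=read_camera('scene');crop(im,260,130,400,270,5,'pics/s6.png')
```

```text
[[np.float64(0.5301748668305747), np.float64(-0.030087725778684498), np.float64(0.112423975517558)], [np.float64(-3.141148317653947), np.float64(-0.0006045409644870325), np.float64(-0.6137310448715811)]] 7.05 [ 0.13254691  0.34861698 -0.23528822  2.02346244  0.11345109  0.78086095
 -2.35428466] [-0.05978896  0.64900954 -0.63006081]
```

View pics/w6.png

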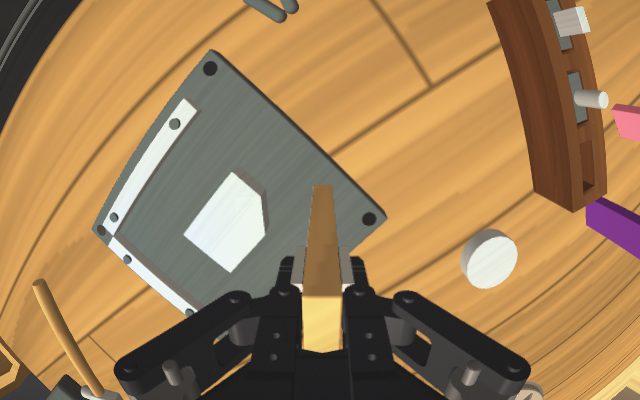

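View pics/s6.png

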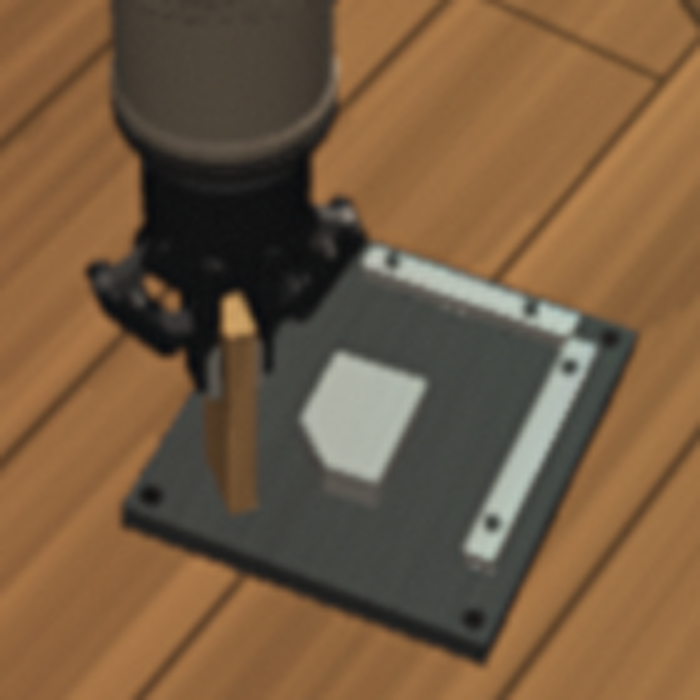

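Run:
```python
from h import *
import json
p=json.load(open('p6.json'));T=tcp(p)
for sy in(-1,1):
  for z in(.02,.025,.03,.035):
    P=T[:3,3]+T[:3,0]*.02+T[:3,1]*.007*sy;P[2]=z
    u=np.array(proj('scene',P));print(sy,z,((u-[260,130]+.5)*5-.5).round(1), np.array(proj('wrist',P,p)).round(1))
```

```text
-1 0.02 [258.9 521.7] [313.4 179.9]
-1 0.025 [258.9 516. ] [313.3 181.6]
-1 0.03 [258.9 510.1] [313.1 183.3]
-1 0.035 [258.8 504.3] [312.9 185.2]
1 0.02 [232.5 529.5] [331.3 179.9]
1 0.025 [232.5 523.7] [331.5 181.6]
1 0.03 [232.4 517.9] [331.7 183.3]
1 0.035 [232.3 512. ] [331.9 185.2]
```

The stick end is about 30 mm above the bench, which is 10 mm above the plate. I'll approach and begin the push.

Request:
jog_arm(
  moves=[0, 0, 0, 0.017, 0.027, 0, 1, 0, 0, 0, 0.017, 0.027, 0, 1, 0, 0, 0, 0.017, 0.027, 0, 1, 0, 0, 0, 0.013, 0.022, 0, 1, 0, 0, 0, 0.013, 0.025, 0, 1, 0, 0, 0, 0.013, 0.025, 0, 1, 0, 0, 0, 0.013, 0.025, 0, 1, 0, 0, 0, 0.013, 0.025, 0, 1, 0, 0, 0, 0, 0, 0, 1],
)

```text
clock: 8.28
eef_pos: [0.565, 0.0317, 0.1119]
ee_rot: [-3.141, -0.0, -0.613]
contact_force: [-0.3, -0.2, -0.3]
finger_gap: 0.152
```

Run:
```python
from h import *
import json
s=readout.observe();p=[list(s['eef_pos']),list(s['ee_rot'])];json.dump(p,open('p7.json','w'));print(p,s['clock'],s['joint_positions'],s['contact_force'])
im=read_camera('wrist');cv2.imwrite('pics/w7.png',im[:,:,::-1]);crop(im,80,50,380,300,2.6,'pics/w7z.png')
```

```text
[[np.float64(0.5649733679854756), np.float64(0.03172664998600317), np.float64(0.11193001310205641)], [np.float64(-3.1409989975863377), np.float64(-5.015738639180256e-05), np.float64(-0.6127735080481329)]] 8.275 [ 0.03042427  0.39945803 -0.24621347  1.94634846  0.13067994  0.81045119
 -2.47095023] [-0.34642148 -0.15310566 -0.31152461]
```

View pics/w7z.png

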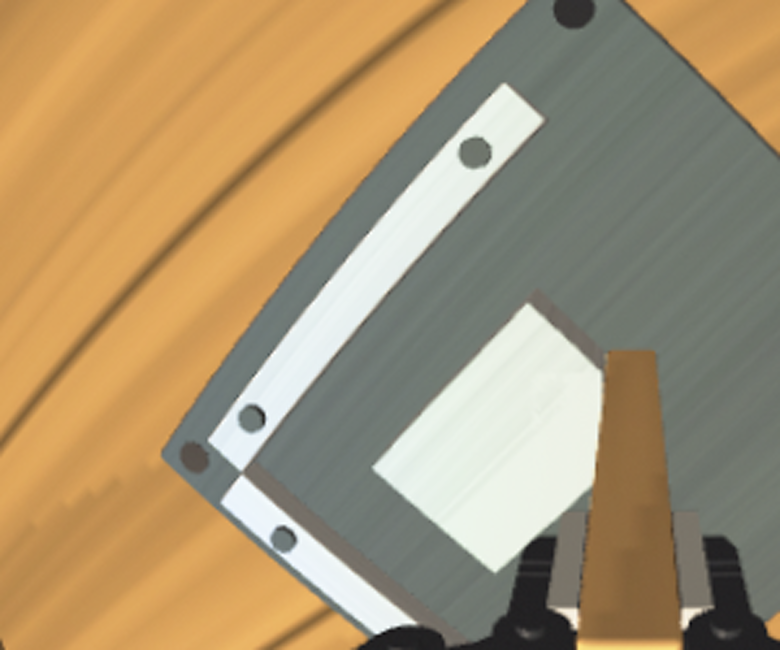

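Run:
```python
from h import *
import json
p=json.load(open('p7.json'))
f=lambda a,b,z:pz('wrist',80+(a+.5)/2.6-.5,50+(b+.5)/2.6-.5,z,p)[:2]
bw=[f(504,83,.032),f(544,121,.032),f(243,471,.032),f(208,441,.032)]
t,th,e=fit(np.array([(86,-70),(70,-70),(70,80),(86,80)])/1000,bw);print('bed',t,np.degrees(th),e)
tb,thb,eb=fit([(.025,-.035),(-.003,-.035),(-.025,.035),(.025,.035)],[f(531,303,.042),f(603,371,.042),f(496,573,.042),f(373,467,.042)]);print('blank',tb,np.degrees(thb),eb)
print('in bed',rot(-th)@(tb-t)*1000,np.degrees(thb-th))
T=tcp(p);tip=T[:2,3];n=rot(th)@[1,1]/np.sqrt(2)
cut=tb+rot(thb)@[-.014,-.024];print('cut',cut,'tip-cut in blank diag',rot(-thb-np.pi/4)@(tip-cut)*1000)
hc=t+rot(th)@[.031,.021];print('home tip',hc-.007*n,'delta',hc-.007*n-tip)
```

```text
bed [0.56657841 0.05772573] 10.230223683789562 [[ 0.5 -0.8]
 [-0.1 -1. ]
 [-0.5  1.2]
 [ 0.1  0.6]]
blank [0.57980372 0.06348801] 9.688307210082806 [[ 0.4  0. ]
 [-0.4  0. ]
 [-0.  -0. ]
 [-0.  -0. ]]
in bed [14.03845649  3.32180313] -0.5419164737067552
cut [0.57004231 0.03747427] tip-cut in blank diag [-7.62013754  0.81409134]
home tip [0.58936393 0.07814745] delta [0.02439056 0.0464208 ]
```

The blank is riding flat on the stick, 0.5° off square and (31, 42) mm from home. I'll continue.

Request:
jog_arm(
  moves=[0, 0, 0, 0.014, 0.026, 0, 1, 0, 0, 0, 0.014, 0.026, 0, 1, 0, 0, 0, 0.014, 0.026, 0, 1, 0, 0, 0, 0.014, 0.026, 0, 1, 0, 0, 0, 0.014, 0.026, 0, 1, 0, 0, 0, 0.007, 0.012, 0, 1, 0, 0, 0, 0, 0, 0, 1, 0, 0, 0, 0, 0, 0, 1],
)

```text
clock: 9.32
eef_pos: [0.5877, 0.0733, 0.1119]
ee_rot: [-3.141, -0.0, -0.614]
contact_force: [0.3, -0.3, -0.7]
finger_gap: 0.153
```

Run:
```python
from h import *
import json
s=readout.observe();p=[list(s['eef_pos']),list(s['ee_rot'])];json.dump(p,open('p8.json','w'));print(p,s['clock'],s['joint_positions'],s['contact_force'],s['ft_torque'])
im=read_camera('wrist');cv2.imwrite('pics/w8.png',im[:,:,::-1]);crop(im,80,50,380,300,2.6,'pics/w8z.png')
```

```text
[[np.float64(0.5876863276204523), np.float64(0.0732930159002415), np.float64(0.11190782192164564)], [np.float64(-3.141478170910217), np.float64(-7.623345929541614e-05), np.float64(-0.6138844475094638)]] 9.325 [-0.03485203  0.43694405 -0.24960873  1.88641114  0.14146102  0.83504532
 -2.54180203] [ 0.3097563  -0.29165324 -0.72802693] [0.03908794 0.01382069 0.00969405]
```

View pics/w8z.png

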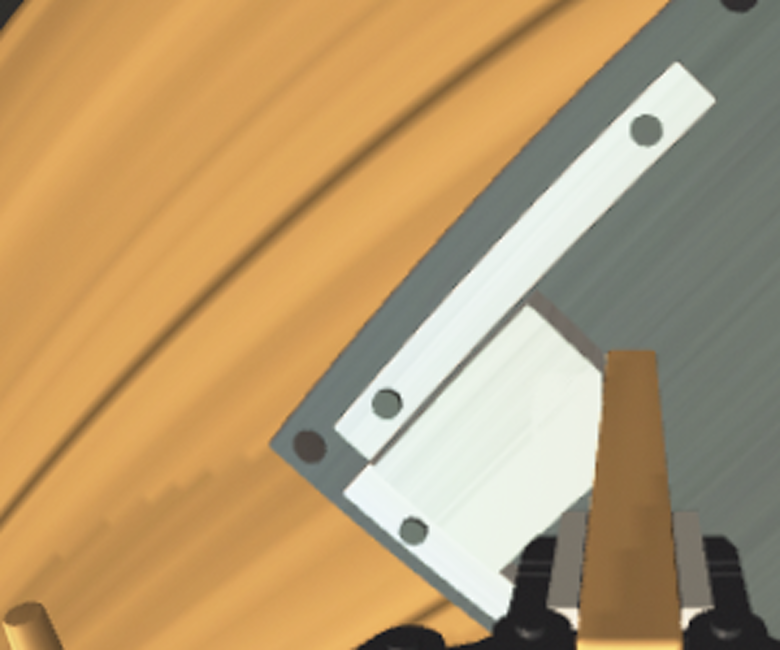

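The blank is almost in, with a narrow dark gap left at the rear stop. I'll close it in small steps while watching the force.

Request:
jog_arm(
  moves=[0, 0, 0, 0.004, 0.007, 0, 1, 0, 0, 0, 0.004, 0.007, 0, 1, 0, 0, 0, 0, 0, 0, 1, 0, 0, 0, 0, 0, 0, 1],
)

```text
clock: 9.88
eef_pos: [0.5899, 0.0775, 0.1118]
ee_rot: [3.141, 0.0, -0.614]
contact_force: [-1.8, -1.3, 0.3]
finger_gap: 0.153
```

Request:
jog_arm(
  moves=[0, 0, 0, 0.003, 0.005, 0, 1, 0, 0, 0, 0.003, 0.005, 0, 1, 0, 0, 0, 0, 0, 0, 1, 0, 0, 0, 0, 0, 0, 1],
)

```text
clock: 10.38
eef_pos: [0.5907, 0.0791, 0.1114]
ee_rot: [3.138, 0.001, -0.615]
contact_force: [-5.9, -7.8, 1.9]
finger_gap: 0.156
```

Run:
```python
from h import *
import json
s=readout.observe();p=[list(s['eef_pos']),list(s['ee_rot'])];json.dump(p,open('p9.json','w'));print(p,s['clock'],s['joint_positions'],s['contact_force'],s['ft_torque'])
im=read_camera('wrist');cv2.imwrite('pics/w9.png',im[:,:,::-1]);crop(im,180,130,340,300,4,'pics/w9z.png')
im=read_camera('scene');crop(im,280,130,400,260,4.5,'pics/s9.png')
im=read_camera('top');crop(im,265,130,365,225,6,'pics/t9.png')
```

```text
[[np.float64(0.5907399407380174), np.float64(0.07906422330123009), np.float64(0.11141697245661919)], [np.float64(3.1383792357304836), np.float64(0.0009935768895634745), np.float64(-0.6145255984453135)]] 10.375 [-0.04536026  0.44426308 -0.24896191  1.87576149  0.14415547  0.84191861
 -2.55304561] [-5.8823483  -7.82672392  1.91554068] [-2.31197494  2.062445    0.1304695 ]
```

View pics/w9z.png

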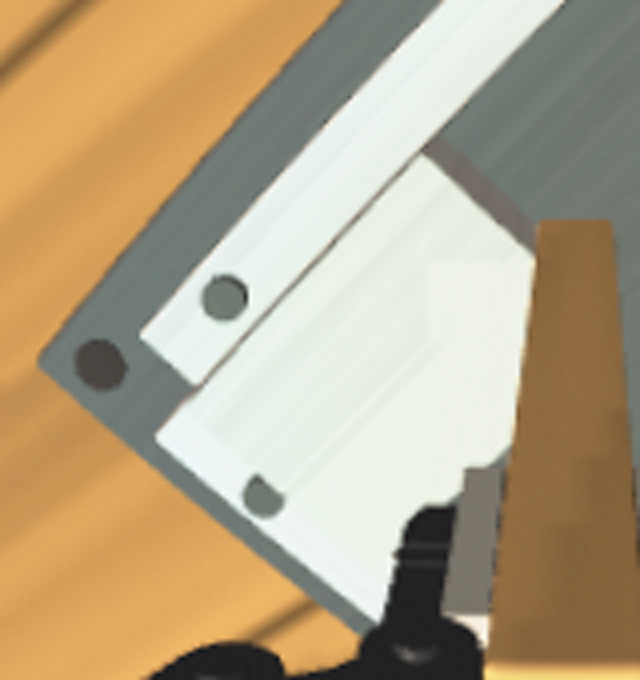

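View pics/s9.png

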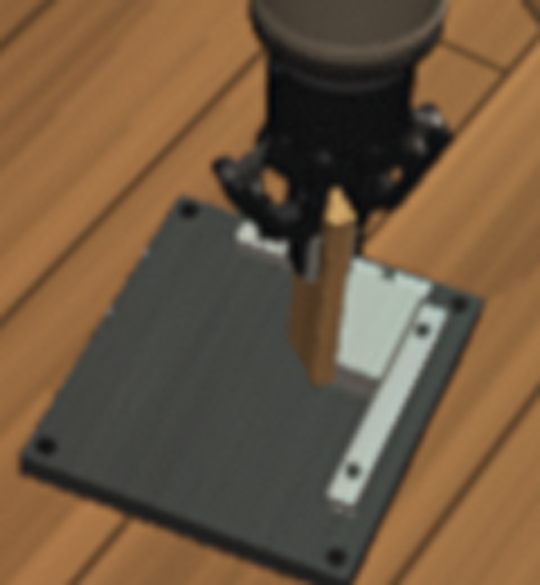

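View pics/t9.png

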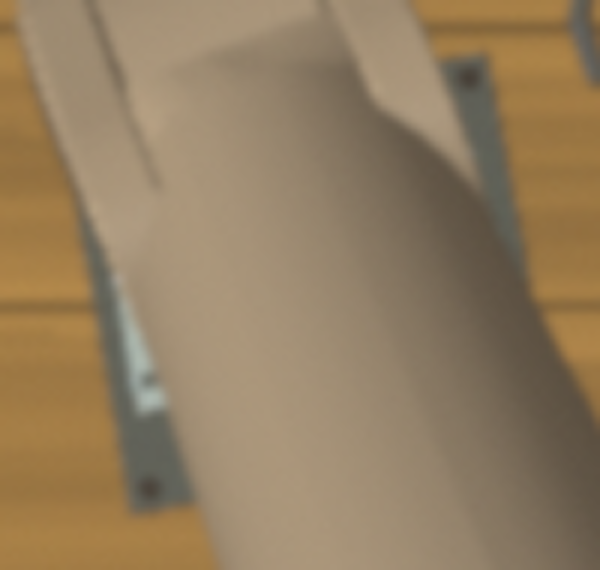

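Run:
```python
from h import *
import json
p=json.load(open('p9.json'))
f=lambda a,b,z:pz('wrist',180+(a+.5)/4-.5,130+(b+.5)/4-.5,z,p)[:2]
t0=np.array([.56658,.05773]);th=np.radians(10.2)
B=lambda a,b,z:(rot(-th)@(f(a,b,z)-t0)*1000).round(1)
print('rear stop edge pts', [B(a,b,.032) for a,b in [(197,386),(310,268),(423,148)]])
print('outer',B(140,334,.032),'exp 86,80')
print('side stop -50 end? outer corner',B(156,436,.032),'exp 70?,96')
print('blank +x edge',[B(a,b,.042) for a,b in [(425,152),(315,270),(210,384)]], 'corner(-3,-35)->',B(535,252,.042),'exp 42,10 ; corner+x-y exp 70,10')
# predictions
for nm,P in dict(bx=(70,10,.042),bc=(42,10,.042),by=(70,80,.042),si=(70,80,.032),bm=(20,80,.042)).items():
    w=t0+rot(th)@np.array(P[:2])/1000;u=np.array(proj('wrist',[*w,P[2]],p));print(nm,((u-[180,130]+.5)*4-.5).round(1))
```

```text
rear stop edge pts [array([70.7, 79.4]), array([70.1, 44. ]), array([70.2, 11.7])]
outer [86.2 79.2] exp 86,80
side stop -50 end? outer corner [70.  94.8] exp 70?,96
blank +x edge [array([70.2,  9.6]), array([69.9, 39.8]), array([69.8, 71.7])] corner(-3,-35)-> [43.6  9.2] exp 42,10 ; corner+x-y exp 70,10
bx [424.3 154.5]
bc [538.7 261. ]
by [184.2 410.7]
si [197.9 390.1]
bm [375.5 571. ]
```

Request:
jog_arm(
  moves=[0, 0, 0, 0.004, 0.0055, 0, 1, 0, 0, 0, 0, 0, 0, 1, 0, 0, 0, 0, 0, 0, 1, 0, 0, 0, 0, 0, 0, 1],
)

```text
clock: 11.02
eef_pos: [0.5912, 0.0795, 0.1112]
ee_rot: [3.136, 0.001, -0.615]
contact_force: [-9.5, -12.7, 4.5]
finger_gap: 0.157
```

The blank's +x edge reads at bed x 69.8–70.2 (stop face at 70), and its -y corner at y 9.6 (10 expected). The push force is about 16 N, shared between both directions. I'll settle and check that it holds.

Request:
jog_arm(
  moves=[0, 0, 0, 0, 0, 0, 1, 0, 0, 0, 0, 0, 0, 1, 0, 0, 0, 0, 0, 0, 1, 0, 0, 0, 0, 0, 0, 1, 0, 0, 0, 0, 0, 0, 1, 0, 0, 0, 0, 0, 0, 1, 0, 0, 0, 0, 0, 0, 1, 0, 0, 0, 0, 0, 0, 1],
)

```text
clock: 12.02
eef_pos: [0.5912, 0.0795, 0.1112]
ee_rot: [3.136, 0.001, -0.615]
contact_force: [-10.2, -13.4, 4.9]
finger_gap: 0.154
```

Run:
```python
from h import *
import json
s=readout.observe();p=[list(s['eef_pos']),list(s['ee_rot'])];json.dump(p,open('p10.json','w'));print(p,s['clock'],s['contact_force'],s['ft_torque'],s['finger_gap'])
im=read_camera('wrist');cv2.imwrite('pics/w10.png',im[:,:,::-1])
im=read_camera('scene');crop(im,280,130,400,260,4.5,'pics/s10.png')
T=tcp(p)
for sy in(-1,1):
  for z in(.02,.025,.03,.035):
    P=T[:3,3]+T[:3,0]*.02+T[:3,1]*.007*sy;P[2]=z
    print(sy,z,((np.array(proj('scene',P))-[280,130]+.5)*4.5-.5).round(1),np.array(proj('wrist',P,p)).round(1))
```

```text
[[np.float64(0.5912361901997528), np.float64(0.0795088326444062), np.float64(0.11115574313355199)], [np.float64(3.136221208574004), np.float64(0.0014922420769070133), np.float64(-0.6152616533890409)]] 12.025 [-10.1656935  -13.35143092   4.92288049] [-3.73671321  3.01133668  0.18885361] 0.15439983263846174
-1 0.02 [339.9 391.5] [312.7 180.1]
-1 0.025 [340.4 386.2] [312.6 181.8]
-1 0.03 [341.  380.9] [312.4 183.6]
-1 0.035 [341.6 375.6] [312.3 185.4]
1 0.02 [317.3 398.1] [330.7 180.1]
1 0.025 [317.8 392.8] [330.9 181.8]
1 0.03 [318.3 387.5] [331.1 183.6]
1 0.035 [318.8 382.1] [331.4 185.4]
```

View pics/w10.png

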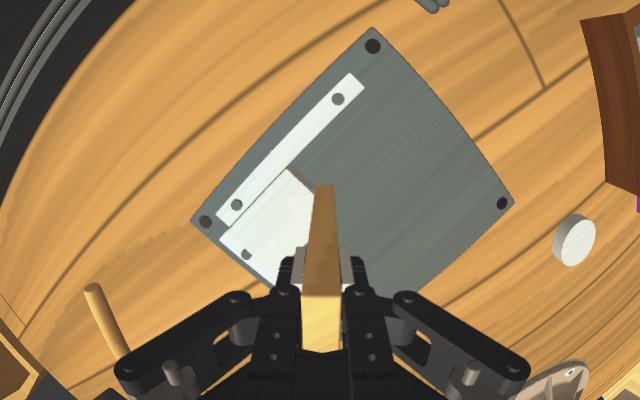

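View pics/s10.png

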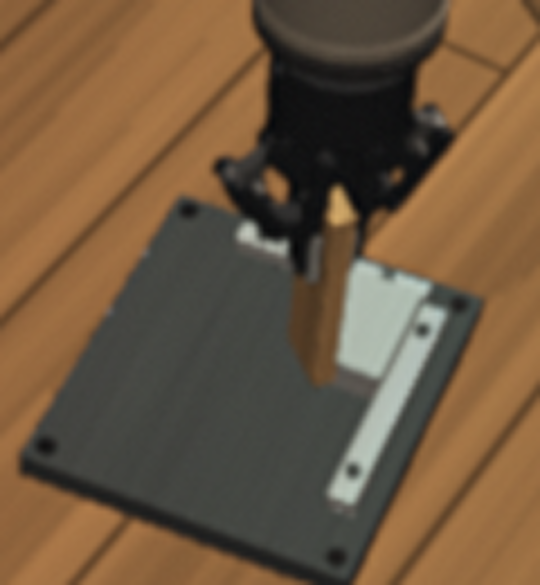

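The blank is flush in the corner, and the steady push is about 17 N with comparable components toward each stop. The stick is near upright with its end about 10 mm above the plate. I'll hand in.

Run:
```python
from bench import sign_off, readout
print(sign_off()); s=readout.observe(); print(s['clock'],s['contact_force'])
```

```text
the job is handed in; nothing more can be done
None
the job is handed in; nothing more can be done
```

The push stick was drawn upright out of the tool block, and the blank was slid into the corner with the stick's broad face on its cut-off corner. I signed off at about 12 s while still pressing; no verdict was reported.

My last checks:
- **Blank position:** its rear edge measured at bed x ≈ 69.8–70.2 mm (stop face at 70), and its -y end at y ≈ 9.6 mm (10 expected). That puts it within about 0.5 mm of home and square in the wrist image.
- **Press:** a steady push of about 17 N, with components of about 12 N toward the rear stop and 11 N toward the side stop, taken from the wrist force; the stop forces themselves were not measured.
- **Stick:** gripped and upright to within a few degrees, with its end about 10 mm above the plate. Two views put that height within about ±3 mm of each other.
- **Upward force:** there was also about 5 N upward on the tool. I took it for friction at the cut face, since both views show the end clear of the plate, but I did not confirm this.
- **Other things:** the wrist camera saw no contact between the gripper and the blank. The drift and chisel were still standing in the block when the stick was lifted clear, and the arm did not go near the other items after that. I made no final check of their positions.

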